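Test three contact leaves and cap off the tired one

ROBOT

A 6-joint arm with a two-finger parallel gripper is mounted at the origin on the work surface. World frame = base frame: x ahead of the robot, y to its left, z up, the work surface at z = 0. Lengths are in m, angles in rad, forces in N, time in s.
With the tool pointing down it reaches from about 0.35 to 0.85 m from the base axis. Payload 8.1 kg.
Tool frame: the origin (TCP) lies midway between the tips of the shut fingers; the grasp point (between the pads) lies 19 mm behind it; z points along the fingers, y is the line along which they close (so a half turn about z gives the same grasp; the last joint's range is limited). The gripper opens to 85 mm and grips with 20 to 120 N. Pads are 22 mm wide; open, the fingers measure 114 mm over their backs; the gripper's body (76 mm by 85 mm) begins 54 mm behind the grasp point. The pads swing forward as they close: fully open they stand 13 mm farther back than shut.
Start: joints at [1.2, 0.13, 1.488, -0, 1.523, -0.085], TCP at [0.169, 0.576, 0.231] pointing down, gripper open.
Joint ranges: [-2.96, 2.96], [-0.89, 2.26], [0.02, 2.5], [-1.34, 4.48], [0, 2.73], [-2.66, 2.66]. Speed limits (rad/s): [2.39, 2.39, 2.79, 3.14, 3.14, 3.14].

INTERFACE

Orientations are given as a rotation vector (axis times angle).
In Python, from plant import * gives the robot as it stands. The module is installed in compiled form; this text tells all that it offers.
- The arm moves only by the tool drive_tool, never from a script. Its argument "moves" is a list of rows, each an object of numbers: "hand": the closure in counts, from 0 (fully open) to 255 (shut); "dx", "dy", "dz": the shift along the world's x, y, z in units of 25 mm (1.0 is 25 mm); "spin": the turn about the world's z in units of 6 degrees (1.0 is 6 degrees). In form: [{"hand": .., "dx": .., "dy": .., "dz": .., "spin": ..}, ...]. A call has 1 to 10 rows; each row shifts and turns the commanded pose from where the row before left it; what a row does not reach is not made up. A row lasts 1/10 s, in which the tool goes at most 50 mm and 8.59 degrees, less where a joint would pass 70% of its speed; a pose out of reach is approached as far as the arm can. A call is refused whole if a number of a shift passes 1 or a number of a turn 1, either way. A call with a gripper value outside its range is refused whole. The fingers move at their own pace and stop on an object; "force" is the grip in N (left out, the last holds). Time passes only in rows, so rows that do not move let the fingers close. It gives the time, the measured TCP pose, the force, the opening and the grip force at its end, in the units of the state.
- observe(): the state, without advancing time (a new reading comes with each control period).
- snapshot(name): name is "scene" or "side" or "wrist"; returns a dict with "image" (420x560x3 uint8, blue, green, red), "fx", "fy", "cx", "cy" (pixels), "pose" (4x4, takes a point from camera to world coordinates). Camera axes: x right, y up, looking along -z (the intrinsics and any distortion apply to the point x, -y, -z); pixel columns grow to the right and rows downward; lengths in m; the calibration is good to about 2 mm. The wrist camera is an equidistant fisheye: a pixel r from the principal point sees the ray r / f radians off the axis. A picture is of the moment at which its call begins. There is no depth.
- hand_in(): hands the job in; it is judged then, once.
The state is a dict: "time": time; "q": joint angles; "joint_vel": joint speeds; "effort": joint torques, N m; "eef_pos": TCP position; "tcp_rot": TCP orientation; "wrist_force": force on the tool from outside, world axes, zero at the start; "moment": the same for the moment, N m; "opening": opening from 0.0 (shut) to 1.0 (fully open); "gripper_force": force on a finger pad.
Only numpy, scipy, OpenCV 4.12 (cv2) and the standard library are available. Lean on these libraries where they do the work, as an engineer would, in place of code of your own. Each camera call takes 0.05 s, during which the arm holds its last target. There are 200 camera calls.

TASK

One of the three spring leaves on the contact rack has gone tired. Working along the row from the robot's left to its right, press each leaf straight down on its mid-span rivet with closed fingertips to about 10 N, hold it steady there for half a second and judge how far it gives; never put more than 18 N on a leaf, which would bend it for good. Then take that pole out of use by putting the grey rubber post cover fully home over the post of the leaf that gives most, let go, and leave the test box switch and the loose things around as they are.

Things in the scene. Friction and masses are not known exactly. Their poses are not given: they have to be found in the camera images.
- rack: fixed aluminium plate 170 x 260 x 6 mm; origin centre of underside, x along the leaves from posts to free tips, y along the row to the robot's left. Three black holders stand on it at y = +78, 0, -78 mm (left, middle, right), pointing along x: foot 140 x 42 x 8 mm, and at its -x end a block 38 x 42 mm, flat top 42 mm above the bench, which clamps the leaf
- leaf_a: spring-steel leaf 20 mm wide, 2 mm thick, level, springs back; origin on its bending line, 7 mm out from its clamping edge; x to the free end, z up; dips about y in proportion to force. Free span 90 mm, tip 5 mm upturned, 26 mm clear below. All three look alike; one, in any place, is tired. At 10 N on the rivet a sound leaf gives about 3 mm there, the tired one about 7 mm
- leaf_b: spring-steel leaf 20 mm wide, 2 mm thick, level, springs back; origin on its bending line, 7 mm out from its clamping edge; x to the free end, z up; dips about y in proportion to force. Free span 90 mm, tip 5 mm upturned, 26 mm clear below. All three look alike; one, in any place, is tired. At 10 N on the rivet a sound leaf gives about 3 mm there, the tired one about 7 mm
- leaf_c: spring-steel leaf 20 mm wide, 2 mm thick, level, springs back; origin on its bending line, 7 mm out from its clamping edge; x to the free end, z up; dips about y in proportion to force. Free span 90 mm, tip 5 mm upturned, 26 mm clear below. All three look alike; one, in any place, is tired. At 10 N on the rivet a sound leaf gives about 3 mm there, the tired one about 7 mm
- rivet_a (a point): centre of the flat top of the brass rivet at mid-span of leaf_a, the place to press: 12 mm across, 3 mm proud of the leaf, 45 mm from the clamping edge, 45 mm above the bench at rest; moves with the leaf
- rivet_b (a point): centre of the flat top of the brass rivet at mid-span of leaf_b, the place to press: 12 mm across, 3 mm proud of the leaf, 45 mm from the clamping edge, 45 mm above the bench at rest; moves with the leaf
- rivet_c (a point): centre of the flat top of the brass rivet at mid-span of leaf_c, the place to press: 12 mm across, 3 mm proud of the leaf, 45 mm from the clamping edge, 45 mm above the bench at rest; moves with the leaf
- post_a (a point): foot of the brass post beside leaf_a's root, on the block's flat top 42 mm above the bench, 64 mm behind the rivet; axes as the rack's. Washer 18 mm across x 2 mm, hex nut 14.6 mm across flats x 9 mm, post end 9.4 mm across, top 22 mm up. A cover fully home has its underside centre here, rim on the flat top; the flat reaches 5 mm beyond it to each side, so keep fingertips above it
- post_b (a point): foot of the brass post beside leaf_b's root, on the block's flat top 42 mm above the bench, 64 mm behind the rivet; axes as the rack's. Washer 18 mm across x 2 mm, hex nut 14.6 mm across flats x 9 mm, post end 9.4 mm across, top 22 mm up. A cover fully home has its underside centre here, rim on the flat top; the flat reaches 5 mm beyond it to each side, so keep fingertips above it
- post_c (a point): foot of the brass post beside leaf_c's root, on the block's flat top 42 mm above the bench, 64 mm behind the rivet; axes as the rack's. Washer 18 mm across x 2 mm, hex nut 14.6 mm across flats x 9 mm, post end 9.4 mm across, top 22 mm up. A cover fully home has its underside centre here, rim on the flat top; the flat reaches 5 mm beyond it to each side, so keep fingertips above it
- cover: grey rubber post cover: round hollow cap standing mouth down on the bench, 32 mm outside diameter (29 mm at the top edge), 34 mm high plus a 3 mm nub, mouth 24 mm wide and 29 mm deep, 30 g; origin at the centre of its open underside, z up
- testbox: grey steel test box with an aluminium top panel, 120 x 100 x 62 mm, two brass terminals and a chrome toggle switch; fixed, not part of the job; origin at the centre of its underside
- toggle_tip (a point): tip of the chrome toggle (27 mm long) on the test box, 94 mm above the bench; to be left as it is
- probe: green plastic tester probe body lying on the bench, 150 mm long with black tail and steel point, 26 mm at its finger guard, 16 mm high; origin on its underside just behind the guard, x towards the point; bystander
- bracket: steel battery hold-down bracket, angle section 26 x 26 x 3 mm, 180 mm long along x, lying on one flange; origin at the centre of its underside; bystander
- nut: loose brass marine terminal nut, hexagon 14.6 mm across flats, 9 mm high; origin at the centre of its underside; bystander
Not all that is in view belongs to the job. Several things look just like the cover: the one meant starts nearest to the robot's base.

How it is judged:
By the outcome, as a careful person would: the job done as asked, in the order asked, and still so for the second after the job is handed in, with the robot touching nothing.
It also fails if it takes over 67 s, if anything falls off the work surface, if the arm or the gripper's body presses on something with over 40 N, if the wrist force passes 120 N, or if a joint passes its speed limit or range.

## Working session

There is one attempt and no reset: what is moved stays moved. The work goes in short steps, Python scripts to look and compute and a tool call to move; the robot and the scene stay as the last step left them, time stands still between calls to the robot, and variables do not carry over. Pictures are saved under pics/ and viewed, at most 10 in all, crops included, and the job is handed in when it is done.

Besides the shell and the picture viewer there is one more tool, called after ">>>" as name(argument=value, ...) on one line, values as JSON. drive_tool: Moves the arm, as the interface text tells. Its arguments: {"type":"object","properties":{"moves":{"type":"array","items":{"type":"object","properties":{"hand":{"type":"number"},"dx":{"type":"number"},"dy":{"type":"number"},"dz":{"type":"number"},"spin":{"type":"number"}}}},"force":{"type":"number"}},"required":["moves"]}

```bash
mkdir -p pics; cat > h.py <<'E'
from plant import *
import numpy as np, cv2
def ray(s,u,v,wrist=False):
    if wrist:
        dx,dy=(u-s["cx"])/s["fx"],(v-s["cy"])/s["fy"]; r=np.hypot(dx,dy)+1e-12
        d=np.array([np.sin(r)*dx/r,-np.sin(r)*dy/r,-np.cos(r)])
    else: d=np.array([(u-s["cx"])/s["fx"],-(v-s["cy"])/s["fy"],-1.])
    P=np.array(s["pose"]); return P[:3,3],P[:3,:3]@d
def onz(s,u,v,z,wrist=False):
    o,d=ray(s,u,v,wrist); return o+d*(z-o[2])/d[2]
def proj(s,p,wrist=False):
    P=np.array(s["pose"]); c=P[:3,:3].T@(np.array(p)-P[:3,3]); x,y,z=c[0],-c[1],-c[2]
    if wrist:
        t=np.arctan2(np.hypot(x,y),z)/(np.hypot(x,y)+1e-12); return s["cx"]+s["fx"]*x*t,s["cy"]+s["fy"]*y*t
    return s["cx"]+s["fx"]*x/z,s["cy"]+s["fy"]*y/z
E
python3 - <<'E'
from h import *
import pickle
S={n:snapshot(n) for n in("scene","side","wrist")}
pickle.dump(S,open("s0.pkl","wb"))
for n in S:
    cv2.imwrite(f"pics/{n}0.png",S[n]["image"]); print(n,S[n]["fx"],S[n]["cx"],S[n]["cy"],np.round(S[n]["pose"],3).tolist(),[k for k in S[n]])
o=observe();print(o["eef_pos"],o["tcp_rot"],o["wrist_force"],o["time"],o["opening"])
E
```

```text
scene 382.2170627655838 280.6407833593101 200.16959013909266 [[0.204, -0.708, 0.676, 1.119], [0.979, 0.159, -0.128, -0.144], [-0.017, 0.688, 0.725, 0.717], [0.0, 0.0, 0.0, 1.0]] ['image', 'fx', 'fy', 'cx', 'cy', 'pose']
side 398.86207722863315 274.4053162718654 213.07796749391127 [[-0.953, 0.238, -0.188, 0.358], [-0.303, -0.747, 0.592, 0.578], [0.001, 0.621, 0.784, 0.891], [0.0, 0.0, 0.0, 1.0]] ['image', 'fx', 'fy', 'cx', 'cy', 'pose']
wrist 325.19226210127806 282.8157040669317 211.72468688270038 [[0.282, -0.92, -0.272, 0.1], [0.959, 0.27, 0.081, 0.595], [-0.001, -0.284, 0.959, 0.373], [0.0, 0.0, 0.0, 1.0]] ['image', 'fx', 'fy', 'cx', 'cy', 'pose']
[0.1689983  0.57527321 0.23047716] [-4.47390109e-01 -3.10924531e+00  2.19817174e-03] [-0.65558217  1.58440583  0.59821475] 0.15 1.0014785682733613
```

View pics/scene0.png

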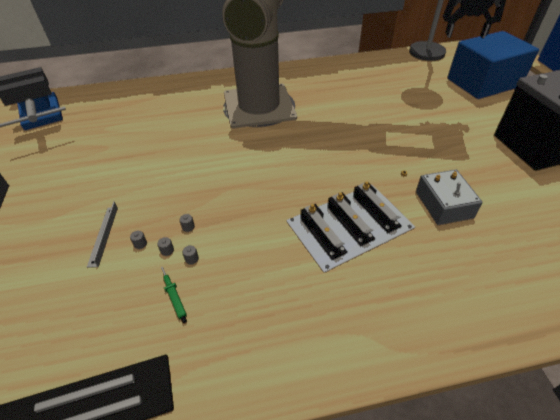

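View pics/side0.png

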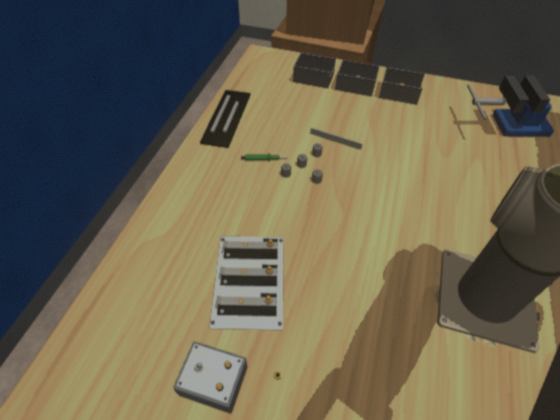

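Scene: three leaves near (322,232), (350,218) and (377,207), with posts towards the robot at (312,209), (340,196) and (367,186). There are four cap look-alikes at (187,222), (138,240), (165,246) and (190,255). Test box is at (448,195) and the nut at (404,173).

```bash
python3 - <<'E'
from h import *
import pickle
S=pickle.load(open("s0.pkl","rb"))
def tri(a,b):
    o1,d1=ray(S["scene"],*a);o2,d2=ray(S["side"],*b)
    A=np.stack([d1,-d2],1);t=np.linalg.lstsq(A,o2-o1,rcond=None)[0]
    p,q=o1+d1*t[0],o2+d2*t[1];return (p+q)/2,np.linalg.norm(p-q)
# caps: dark grey low saturation blobs in given regions
for n,(x0,y0,x1,y1) in dict(scene=(125,208,205,268),side=(275,138,330,188)).items():
    im=S[n]["image"];h=cv2.cvtColor(im,cv2.COLOR_BGR2HSV)
    m=((h[...,1]<70)&(h[...,2]<150)).astype(np.uint8);k=np.zeros_like(m);k[y0:y1,x0:x1]=m[y0:y1,x0:x1]
    N,_,st,c=cv2.connectedComponentsWithStats(k)
    for i in range(1,N):
        if st[i,4]>30: print(n,"cap",c[i].round(1),st[i],onz(S[n],*c[i],0.018).round(3), np.linalg.norm(onz(S[n],*c[i],0.018)[:2]).round(3))
for n,(x0,y0,x1,y1) in dict(scene=(285,175,415,265),side=(205,232,290,332)).items():
    im=S[n]["image"];h=cv2.cvtColor(im,cv2.COLOR_BGR2HSV)
    m=cv2.inRange(h,(8,110,70),(28,255,255));w=cv2.inRange(im,(150,150,150),(255,255,255))
    k=np.zeros_like(m);k[y0:y1,x0:x1]=m[y0:y1,x0:x1]
    N,_,st,c=cv2.connectedComponentsWithStats(k)
    for i in range(1,N):
        if 4<st[i,4]<400: print(n,"brass",c[i].round(1),st[i,4],onz(S[n],*c[i],0.05).round(3))
a=S["scene"]["image"][165:280,275:425];b=S["side"]["image"][228:338,200:295]
c=S["scene"]["image"][205:270,120:210]
a=cv2.resize(a,None,fx=4,fy=4,interpolation=2)[:,:];b=cv2.resize(b,None,fx=2,fy=2)
cv2.imwrite("pics/rack.png",a);cv2.imwrite("pics/caps.png",cv2.resize(c,None,fx=6,fy=6,interpolation=2))
E
```

```text
scene cap [186.5 222.1] [180 214  14  18 187] [ 0.488 -0.257  0.018] 0.551
scene cap [137.8 239.1] [130 231  16  18 208] [ 0.516 -0.369  0.018] 0.634
scene cap [165.1 245.8] [157 237  16  19 212] [ 0.549 -0.307  0.018] 0.629
scene cap [190. 254.] [182 245  16  19 223] [ 0.584 -0.252  0.018] 0.637
side cap [316.9 149.2] [313 144   9  12  86] [ 0.516 -0.371  0.018] 0.636
side cap [301.9 159.8] [298 154   9  13  97] [ 0.549 -0.31   0.018] 0.631
side cap [285.8 169.4] [281 164  10  13  98] [ 0.585 -0.255  0.018] 0.638
side cap [316.8 175.4] [313 170   9  13  93] [ 0.488 -0.259  0.018] 0.553
scene brass [403.5 175.4] 10 [0.48  0.296 0.05 ]
scene brass [405.3 181.7] 43 [0.503 0.291 0.05 ]
scene brass [366.  185.2] 45 [0.493 0.191 0.05 ]
scene brass [384.5 184.3] 10 [0.5   0.237 0.05 ]
scene brass [391.4 183. ] 5 [0.499 0.256 0.05 ]
scene brass [295.  186.8] 51 [0.459 0.018 0.05 ]
scene brass [318.6 186.5] 46 [0.471 0.075 0.05 ]
scene brass [334.3 185.8] 9 [0.477 0.114 0.05 ]
scene brass [353.6 186.4] 8 [0.49 0.16 0.05]
scene brass [400.1 193.8] 94 [0.539 0.261 0.05 ]
scene brass [339.9 196.1] 47 [0.515 0.116 0.05 ]
scene brass [308.2 205.2] 129 [0.527 0.034 0.05 ]
scene brass [381.5 204.2] 10 [0.562 0.204 0.05 ]
scene brass [354.5 216.4] 11 [0.584 0.129 0.05 ]
scene brass [326.5 229. ] 12 [0.606 0.056 0.05 ]
side brass [270.  242.3] 28 [0.541 0.036 0.05 ]
side brass [244.7 244. ] 7 [0.6  0.06 0.05]
side brass [268.9 268.9] 34 [0.519 0.111 0.05 ]
side brass [287.4 275.8] 20 [0.471 0.115 0.05 ]
side brass [242.7 270.9] 9 [0.578 0.135 0.05 ]
side brass [268.  298.5] 36 [0.497 0.186 0.05 ]
side brass [240.5 300.2] 10 [0.556 0.209 0.05 ]
```

View pics/rack.png

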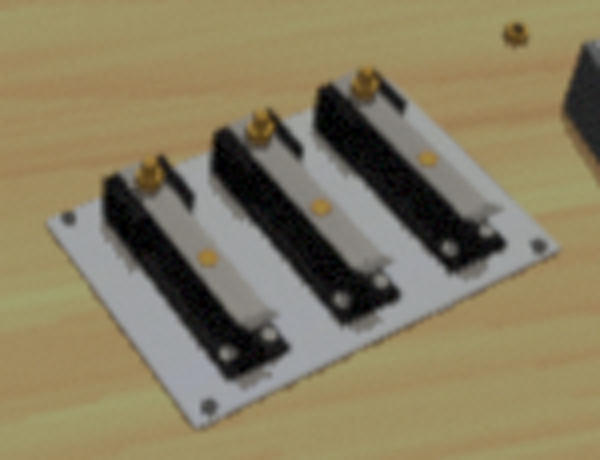

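View pics/caps.png

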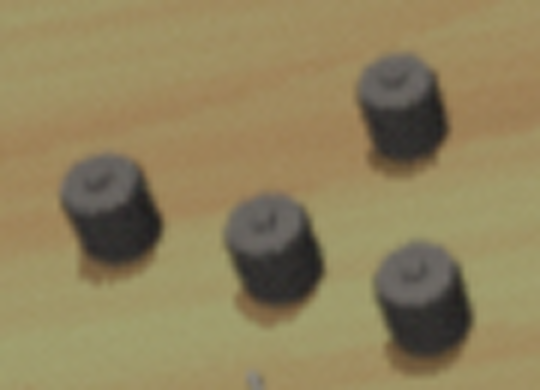

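The cap candidates are scene pixels (187,222), (138,240), (165,246) and (190,255). The first is 0.55 m from the base and the others about 0.63 m, so (187,222) is the one meant. The crop confirms it is the lone cap nearest the robot. In the rack crop, the rivets and posts of all three leaves are clear.

```bash
python3 - <<'E'
from h import *
import pickle
S=pickle.load(open("s0.pkl","rb"))
def tri(a,b):
    o1,d1=ray(S["scene"],*a);o2,d2=ray(S["side"],*b)
    A=np.stack([d1,-d2],1);t=np.linalg.lstsq(A,o2-o1,rcond=None)[0]
    p,q=o1+d1*t[0],o2+d2*t[1];return ((p+q)/2).round(4),np.linalg.norm(p-q).round(4)
for l,a,b in (("L",(381.5,204.2),(240.5,300.2)),("M",(354.5,216.4),(242.7,270.9)),("R",(326.5,229),(244.7,244))):
    print(l,tri(a,b),onz(S["scene"],*a,.045).round(4),onz(S["side"],*b,.045).round(4))
for a,b in (((366,185.2),(268,298.5)),((339.9,196.1),(268.9,268.9)),((312,208.5),(270,242.3))): print("post",tri(a,b))
print("cap",tri((186.5,222.1),(316.8,175.4)))
# project side picture check of rivet L
E
```

```text
L (array([0.5571, 0.2067, 0.0447]), np.float64(0.0005)) [0.5576 0.2067 0.045 ] [0.5569 0.2066 0.045 ]
M (array([0.5794, 0.1318, 0.0438]), np.float64(0.0003)) [0.5803 0.1312 0.045 ] [0.5791 0.1326 0.045 ]
R (array([0.6019, 0.0573, 0.0446]), np.float64(0.0003)) [0.6023 0.0572 0.045 ] [0.6017 0.0574 0.045 ]
post (array([0.4966, 0.1884, 0.0547]), np.float64(0.0013))
post (array([0.5187, 0.1141, 0.0551]), np.float64(0.0012))
post (array([0.5407, 0.0388, 0.0528]), np.float64(0.0019))
cap (array([ 0.4885, -0.2568,  0.0193]), np.float64(0.0012))
```

>>> drive_tool(moves=[{"hand": 255, "dx": 0.97, "dy": -0.92, "dz": 0, "spin": 0.5}, {"hand": 255, "dx": 0.97, "dy": -0.92, "spin": 0.5}, {"hand": 255, "dx": 0.97, "dy": -0.92, "spin": 0.5}, {"hand": 255, "dx": 0.97, "dy": -0.92, "spin": 0.5}, {"hand": 255, "dx": 0.97, "dy": -0.92, "spin": 0.5}, {"hand": 255, "dx": 0.97, "dy": -0.92, "spin": 0.5}, {"hand": 255, "dx": 0.97, "dy": -0.92, "spin": 0.5}, {"hand": 255, "dx": 0.97, "dy": -0.92, "spin": 0.5}, {"hand": 255, "dx": 0.97, "dy": -0.92, "spin": 0.5}, {"hand": 255, "dx": 0.97, "dy": -0.92, "spin": 0.5}])

```text
validation failed for argument at $.mo...
```

>>> drive_tool(moves=[{"hand": 255, "dx": 0.97, "dy": -0.92, "spin": 0.5}, {"hand": 255, "dx": 0.97, "dy": -0.92}, {"hand": 255, "dx": 0.97, "dy": -0.92}, {"hand": 255, "dx": 0.97, "dy": -0.92}, {"hand": 255, "dx": 0.97, "dy": -0.92, "dz": -0.8}, {"hand": 255, "dx": 0.97, "dy": -0.92, "dz": -0.8}, {"hand": 255, "dz": -0.8}, {"hand": 255, "dz": -0.8}, {"hand": 255, "dz": -0.8}, {"hand": 255}])

```text
validation failed for argument at $.mo...
```

>>> drive_tool(moves=[{"hand": 255, "dx": 0.97, "dy": -0.92, "dz": 0, "spin": 0.5}, {"hand": 255, "dx": 0.97, "dy": -0.92, "dz": 0, "spin": 0.5}, {"hand": 255, "dx": 0.97, "dy": -0.92, "dz": 0, "spin": 0.5}, {"hand": 255, "dx": 0.97, "dy": -0.92, "dz": 0, "spin": 0.5}, {"hand": 255, "dx": 0.97, "dy": -0.92, "dz": 0, "spin": 0.5}, {"hand": 255, "dx": 0.97, "dy": -0.92, "dz": 0, "spin": 0.5}, {"hand": 255, "dx": 0.97, "dy": -0.92, "dz": 0, "spin": 0.5}, {"hand": 255, "dx": 0.97, "dy": -0.92, "dz": 0, "spin": 0.5}, {"hand": 255, "dx": 0.97, "dy": -0.92, "dz": 0, "spin": 0.5}, {"hand": 255, "dx": 0.97, "dy": -0.92, "dz": 0, "spin": 0.5}])

```text
time: 1.15
eef_pos: [0.4123, 0.3445, 0.2311]
tcp_rot: [0.376, -3.119, 0.0]
wrist_force: [1.5, -0.6, 0.3]
opening: 0.0
gripper_force: 0.0
```

>>> drive_tool(moves=[{"hand": 255, "dx": 0.97, "dy": -0.92, "dz": 0, "spin": 0.5}, {"hand": 255, "dx": 0.97, "dy": -0.92, "dz": 0, "spin": 0}, {"hand": 255, "dx": 0.97, "dy": -0.92, "dz": 0, "spin": 0}, {"hand": 255, "dx": 0.97, "dy": -0.92, "dz": -0.5, "spin": 0}, {"hand": 255, "dx": 0.97, "dy": -0.92, "dz": -0.9, "spin": 0}, {"hand": 255, "dx": 0.95, "dy": -0.92, "dz": -0.9, "spin": 0}, {"hand": 255, "dx": 0, "dy": 0, "dz": -0.9, "spin": 0}, {"hand": 255, "dx": 0, "dy": 0, "dz": -0.9, "spin": 0}, {"hand": 255, "dx": 0, "dy": 0, "dz": -0.9, "spin": 0}, {"hand": 255, "dx": 0, "dy": 0, "dz": 0, "spin": 0}])

```text
time: 2.15
eef_pos: [0.5537, 0.2067, 0.1019]
tcp_rot: [0.453, -3.101, 0.001]
wrist_force: [-0.6, 0.5, 0.4]
opening: -0.0
gripper_force: 0.0
```

```bash
python3 - <<'E'
from h import *
o=observe();print(o["eef_pos"],o["tcp_rot"],o["wrist_force"],o["q"],o["time"])
s=snapshot("wrist");im=s["image"].copy()
for p in ((.5571,.2067,.045),(.5794,.1318,.045),(.4958,.1883,.064)):
    u,v=proj(s,p,True);print(u,v);cv2.circle(im,(int(u),int(v)),6,(0,0,255),1)
cv2.imwrite("pics/w1.png",im)
E
```

```text
[0.55370727 0.20667632 0.10189255] [ 4.52643397e-01 -3.10130382e+00  1.48765465e-03] [-0.63761144  0.51250863  0.36386471] [ 2.70512177e-01  2.09689909e-01  1.64168243e+00 -1.15964006e-05
  1.29771101e+00 -1.59013957e+00] 2.15
281.95216168108306 236.72452735780877
167.85575782356352 235.6711585734077
281.58628756877005 139.72507785347935
```

View pics/w1.png

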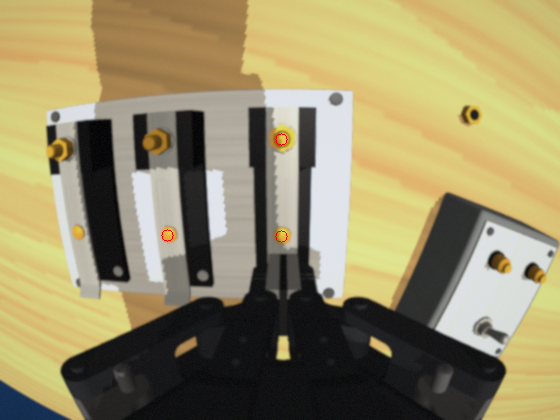

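The predicted points land on rivet L (282,236), the middle rivet (168,236) and post L (282,140), so the geometry is confirmed.

>>> drive_tool(moves=[{"hand": 255, "dx": 0.14, "dy": 0, "dz": -0.6, "spin": 0}, {"hand": 255, "dx": 0, "dy": 0, "dz": -0.6, "spin": 0}, {"hand": 255, "dx": 0, "dy": 0, "dz": -0.6, "spin": 0}, {"hand": 255, "dx": 0, "dy": 0, "dz": -0.3, "spin": 0}, {"hand": 255, "dx": 0, "dy": 0, "dz": 0, "spin": 0}, {"hand": 255, "dx": 0, "dy": 0, "dz": 0, "spin": 0}])

```text
time: 2.8
eef_pos: [0.5601, 0.2077, 0.0537]
tcp_rot: [0.454, -3.108, 0.0]
wrist_force: [0.9, 0.2, -0.0]
opening: 0.0
gripper_force: 0.0
```

>>> drive_tool(moves=[{"hand": 255, "dx": 0, "dy": 0, "dz": -0.06, "spin": 0}, {"hand": 255, "dx": 0, "dy": 0, "dz": -0.06, "spin": 0}, {"hand": 255, "dx": 0, "dy": 0, "dz": 0, "spin": 0}])

```text
time: 3.1
eef_pos: [0.5603, 0.2077, 0.0511]
tcp_rot: [-0.454, 3.108, 0.0]
wrist_force: [0.5, -0.6, -0.1]
opening: -0.003
gripper_force: 0.0
```

>>> drive_tool(moves=[{"hand": 255, "dx": -0.12, "dy": -0.03, "dz": -0.12, "spin": 0}, {"hand": 255, "dx": 0, "dy": 0, "dz": -0.06, "spin": 0}, {"hand": 255, "dx": 0, "dy": 0, "dz": 0, "spin": 0}, {"hand": 255, "dx": 0, "dy": 0, "dz": 0, "spin": 0}])

```text
time: 3.5
eef_pos: [0.557, 0.2069, 0.0462]
tcp_rot: [0.454, -3.108, 0.0]
wrist_force: [-0.5, 1.2, 0.7]
opening: 0.001
gripper_force: 0.0
```

>>> drive_tool(moves=[{"hand": 255, "dx": 0, "dy": 0, "dz": -0.08, "spin": 0}, {"hand": 255, "dx": 0, "dy": 0, "dz": 0, "spin": 0}, {"hand": 255, "dx": 0, "dy": 0, "dz": 0, "spin": 0}])

```text
time: 3.8
eef_pos: [0.5575, 0.207, 0.0446]
tcp_rot: [-0.454, 3.108, 0.0]
wrist_force: [0.7, 0.5, 2.2]
opening: 0.003
gripper_force: 0.8
```

>>> drive_tool(moves=[{"hand": 255, "dx": 0, "dy": 0, "dz": -0.04, "spin": 0}, {"hand": 255, "dx": 0, "dy": 0, "dz": 0, "spin": 0}, {"hand": 255, "dx": 0, "dy": 0, "dz": 0, "spin": 0}])

```text
time: 4.1
eef_pos: [0.5576, 0.207, 0.0438]
tcp_rot: [-0.454, 3.108, 0.0]
wrist_force: [1.7, 0.4, 3.6]
opening: -0.0
gripper_force: 2.2
```

>>> drive_tool(moves=[{"hand": 255, "dx": 0, "dy": 0, "dz": -0.04, "spin": 0}, {"hand": 255, "dx": 0, "dy": 0, "dz": -0.04, "spin": 0}, {"hand": 255, "dx": 0, "dy": 0, "dz": 0, "spin": 0}, {"hand": 255, "dx": 0, "dy": 0, "dz": 0, "spin": 0}])

```text
time: 4.5
eef_pos: [0.5577, 0.2071, 0.0423]
tcp_rot: [-0.454, 3.107, 0.0]
wrist_force: [-1.2, 0.4, 8.7]
opening: -0.003
gripper_force: 4.6
```

>>> drive_tool(moves=[{"hand": 255, "dx": 0, "dy": 0, "dz": -0.02, "spin": 0}, {"hand": 255, "dx": 0, "dy": 0, "dz": 0, "spin": 0}, {"hand": 255, "dx": 0, "dy": 0, "dz": 0, "spin": 0}, {"hand": 255, "dx": 0, "dy": 0, "dz": 0, "spin": 0}])

```text
time: 4.9
eef_pos: [0.5577, 0.2071, 0.0419]
tcp_rot: [-0.454, 3.107, 0.0]
wrist_force: [-2.0, -0.4, 10.3]
opening: 0.0
gripper_force: 5.2
```

>>> drive_tool(moves=[{"hand": 255, "dx": 0, "dy": 0, "dz": 0, "spin": 0}, {"hand": 255, "dx": 0, "dy": 0, "dz": 0, "spin": 0}, {"hand": 255, "dx": 0, "dy": 0, "dz": 0, "spin": 0}])

```text
time: 5.2
eef_pos: [0.5577, 0.2071, 0.042]
tcp_rot: [-0.454, 3.107, 0.0]
wrist_force: [-1.8, -0.3, 10.5]
opening: 0.002
gripper_force: 5.2
```

>>> drive_tool(moves=[{"hand": 255, "dx": 0, "dy": 0, "dz": 0, "spin": 0}, {"hand": 255, "dx": 0, "dy": 0, "dz": 0, "spin": 0}, {"hand": 255, "dx": 0, "dy": 0, "dz": 0, "spin": 0}])

```text
time: 5.5
eef_pos: [0.5577, 0.2071, 0.0419]
tcp_rot: [-0.454, 3.107, 0.0]
wrist_force: [-1.0, -0.8, 11.9]
opening: 0.001
gripper_force: 5.2
```

Left leaf: about 10.5 N at 3 mm give, which is sound. On to the middle leaf.

>>> drive_tool(moves=[{"hand": 255, "dx": 0, "dy": 0, "dz": 0.4, "spin": 0}, {"hand": 255, "dx": 0, "dy": 0, "dz": 0.4, "spin": 0}, {"hand": 255, "dx": 0.22, "dy": -0.75, "dz": 0, "spin": 0}, {"hand": 255, "dx": 0.22, "dy": -0.75, "dz": 0, "spin": 0}, {"hand": 255, "dx": 0.22, "dy": -0.75, "dz": 0, "spin": 0}, {"hand": 255, "dx": 0.21, "dy": -0.76, "dz": 0, "spin": 0}, {"hand": 255, "dx": 0, "dy": 0, "dz": 0, "spin": 0}, {"hand": 255, "dx": 0, "dy": 0, "dz": -0.25, "spin": 0}, {"hand": 255, "dx": 0, "dy": 0, "dz": -0.25, "spin": 0}, {"hand": 255, "dx": 0, "dy": 0, "dz": 0, "spin": 0}])

```text
time: 6.5
eef_pos: [0.5773, 0.1323, 0.0465]
tcp_rot: [0.455, -3.106, -0.0]
wrist_force: [-0.8, -0.5, 0.2]
opening: -0.001
gripper_force: 0.0
```

>>> drive_tool(moves=[{"hand": 255, "dx": 0, "dy": 0, "dz": 0, "spin": 0}, {"hand": 255, "dx": 0, "dy": 0, "dz": 0, "spin": 0}])

```text
time: 6.7
eef_pos: [0.5788, 0.1321, 0.0483]
tcp_rot: [0.455, -3.108, -0.0]
wrist_force: [0.4, -0.3, -0.6]
opening: -0.002
gripper_force: 0.0
```

>>> drive_tool(moves=[{"hand": 255, "dx": 0.02, "dy": 0, "dz": -0.08, "spin": 0}, {"hand": 255, "dx": 0, "dy": 0, "dz": -0.08, "spin": 0}, {"hand": 255, "dx": 0, "dy": 0, "dz": -0.04, "spin": 0}, {"hand": 255, "dx": 0, "dy": 0, "dz": -0.03, "spin": 0}, {"hand": 255, "dx": 0, "dy": 0, "dz": 0, "spin": 0}, {"hand": 255, "dx": 0, "dy": 0, "dz": 0, "spin": 0}, {"hand": 255, "dx": 0, "dy": 0, "dz": 0, "spin": 0}])

```text
time: 7.4
eef_pos: [0.5797, 0.1318, 0.0429]
tcp_rot: [-0.454, 3.108, 0.0]
wrist_force: [0.6, 1.5, 3.1]
opening: -0.001
gripper_force: 1.6
```

>>> drive_tool(moves=[{"hand": 255, "dx": 0, "dy": 0, "dz": -0.04, "spin": 0}, {"hand": 255, "dx": 0, "dy": 0, "dz": -0.04, "spin": 0}, {"hand": 255, "dx": 0, "dy": 0, "dz": 0, "spin": 0}, {"hand": 255, "dx": 0, "dy": 0, "dz": 0, "spin": 0}])

```text
time: 7.8
eef_pos: [0.5798, 0.1318, 0.041]
tcp_rot: [-0.454, 3.108, 0.0]
wrist_force: [1.2, 1.7, 5.3]
opening: 0.0
gripper_force: 3.0
```

>>> drive_tool(moves=[{"hand": 255, "dx": 0, "dy": 0, "dz": -0.04, "spin": 0}, {"hand": 255, "dx": 0, "dy": 0, "dz": 0, "spin": 0}, {"hand": 255, "dx": 0, "dy": 0, "dz": 0, "spin": 0}])

```text
time: 8.1
eef_pos: [0.5799, 0.1318, 0.0402]
tcp_rot: [-0.454, 3.108, 0.0]
wrist_force: [-0.6, 1.1, 6.9]
opening: -0.001
gripper_force: 3.6
```

>>> drive_tool(moves=[{"hand": 255, "dx": 0, "dy": 0, "dz": -0.05, "spin": 0}, {"hand": 255, "dx": 0, "dy": 0, "dz": -0.05, "spin": 0}, {"hand": 255, "dx": 0, "dy": 0, "dz": 0, "spin": 0}, {"hand": 255, "dx": 0, "dy": 0, "dz": 0, "spin": 0}, {"hand": 255, "dx": 0, "dy": 0, "dz": 0, "spin": 0}])

```text
time: 8.6
eef_pos: [0.5798, 0.1318, 0.0381]
tcp_rot: [-0.454, 3.108, 0.0]
wrist_force: [-2.8, 0.6, 10.6]
opening: -0.003
gripper_force: 5.4
```

>>> drive_tool(moves=[{"hand": 255, "dx": 0, "dy": 0, "dz": 0, "spin": 0}, {"hand": 255, "dx": 0, "dy": 0, "dz": 0, "spin": 0}, {"hand": 255, "dx": 0, "dy": 0, "dz": 0, "spin": 0}])

```text
time: 8.9
eef_pos: [0.5798, 0.1317, 0.0381]
tcp_rot: [-0.454, 3.108, 0.0]
wrist_force: [-2.2, 0.8, 10.7]
opening: -0.002
gripper_force: 5.4
```

>>> drive_tool(moves=[{"hand": 255, "dx": 0, "dy": 0, "dz": 0, "spin": 0}, {"hand": 255, "dx": 0, "dy": 0, "dz": 0, "spin": 0}, {"hand": 255, "dx": 0, "dy": 0, "dz": 0, "spin": 0}])

```text
time: 9.2
eef_pos: [0.5799, 0.1318, 0.0381]
tcp_rot: [-0.454, 3.108, 0.0]
wrist_force: [-2.5, 1.2, 10.8]
opening: -0.002
gripper_force: 5.4
```

Middle leaf: 10.7 N at 6.9 mm, so it is the tired one. The right leaf still has to be pressed.

>>> drive_tool(moves=[{"hand": 255, "dx": 0, "dy": 0, "dz": 0.45, "spin": 0}, {"hand": 255, "dx": 0, "dy": 0, "dz": 0.45, "spin": 0}, {"hand": 255, "dx": 0.22, "dy": -0.75, "dz": 0, "spin": 0}, {"hand": 255, "dx": 0.22, "dy": -0.75, "dz": 0, "spin": 0}, {"hand": 255, "dx": 0.22, "dy": -0.75, "dz": 0, "spin": 0}, {"hand": 255, "dx": 0.22, "dy": -0.73, "dz": 0, "spin": 0}, {"hand": 255, "dx": 0, "dy": 0, "dz": 0, "spin": 0}, {"hand": 255, "dx": 0, "dy": 0, "dz": -0.25, "spin": 0}, {"hand": 255, "dx": 0, "dy": 0, "dz": -0.2, "spin": 0}, {"hand": 255, "dx": 0, "dy": 0, "dz": 0, "spin": 0}])

```text
time: 10.2
eef_pos: [0.6, 0.058, 0.0467]
tcp_rot: [0.455, -3.106, -0.001]
wrist_force: [0.5, 0.0, -0.2]
opening: -0.002
gripper_force: 0.0
```

>>> drive_tool(moves=[{"hand": 255, "dx": 0, "dy": 0, "dz": 0, "spin": 0}, {"hand": 255, "dx": 0, "dy": 0, "dz": 0, "spin": 0}, {"hand": 255, "dx": 0, "dy": 0, "dz": 0, "spin": 0}])

```text
time: 10.5
eef_pos: [0.6015, 0.0575, 0.0485]
tcp_rot: [-0.455, 3.108, -0.0]
wrist_force: [-1.0, 0.2, -0.7]
opening: 0.003
gripper_force: 0.0
```

>>> drive_tool(moves=[{"hand": 255, "dx": 0.02, "dy": 0, "dz": -0.08, "spin": 0}, {"hand": 255, "dx": 0, "dy": 0, "dz": -0.08, "spin": 0}, {"hand": 255, "dx": 0, "dy": 0, "dz": -0.04, "spin": 0}, {"hand": 255, "dx": 0, "dy": 0, "dz": -0.03, "spin": 0}, {"hand": 255, "dx": 0, "dy": 0, "dz": 0, "spin": 0}, {"hand": 255, "dx": 0, "dy": 0, "dz": 0, "spin": 0}, {"hand": 255, "dx": 0, "dy": 0, "dz": 0, "spin": 0}])

```text
time: 11.2
eef_pos: [0.6024, 0.0572, 0.0433]
tcp_rot: [-0.454, 3.108, -0.0]
wrist_force: [-1.0, 0.4, 5.7]
opening: -0.001
gripper_force: 2.7
```

>>> drive_tool(moves=[{"hand": 255, "dx": 0, "dy": 0, "dz": -0.03, "spin": 0}, {"hand": 255, "dx": 0, "dy": 0, "dz": -0.04, "spin": 0}, {"hand": 255, "dx": 0, "dy": 0, "dz": 0, "spin": 0}, {"hand": 255, "dx": 0, "dy": 0, "dz": 0, "spin": 0}, {"hand": 255, "dx": 0, "dy": 0, "dz": 0, "spin": 0}])

```text
time: 11.7
eef_pos: [0.6025, 0.0572, 0.042]
tcp_rot: [-0.454, 3.107, -0.0]
wrist_force: [-2.6, 0.5, 8.9]
opening: -0.003
gripper_force: 4.6
```

>>> drive_tool(moves=[{"hand": 255, "dx": 0, "dy": 0, "dz": 0, "spin": 0}, {"hand": 255, "dx": 0, "dy": 0, "dz": 0, "spin": 0}, {"hand": 255, "dx": 0, "dy": 0, "dz": 0, "spin": 0}])

```text
time: 12.0
eef_pos: [0.6025, 0.0572, 0.042]
tcp_rot: [-0.454, 3.107, -0.0]
wrist_force: [-2.0, 0.8, 9.2]
opening: -0.0
gripper_force: 4.6
```

>>> drive_tool(moves=[{"hand": 255, "dx": 0, "dy": 0, "dz": 0, "spin": 0}, {"hand": 255, "dx": 0, "dy": 0, "dz": 0, "spin": 0}, {"hand": 255, "dx": 0, "dy": 0, "dz": 0, "spin": 0}])

```text
time: 12.3
eef_pos: [0.6025, 0.0573, 0.042]
tcp_rot: [-0.454, 3.107, -0.0]
wrist_force: [-3.2, 0.5, 9.5]
opening: 0.0
gripper_force: 4.6
```

>>> drive_tool(moves=[{"hand": 255, "dx": 0, "dy": 0, "dz": -0.015, "spin": 0}, {"hand": 255, "dx": 0, "dy": 0, "dz": 0, "spin": 0}, {"hand": 255, "dx": 0, "dy": 0, "dz": 0, "spin": 0}, {"hand": 255, "dx": 0, "dy": 0, "dz": 0, "spin": 0}, {"hand": 255, "dx": 0, "dy": 0, "dz": 0, "spin": 0}, {"hand": 255, "dx": 0, "dy": 0, "dz": 0, "spin": 0}, {"hand": 255, "dx": 0, "dy": 0, "dz": 0, "spin": 0}, {"hand": 255, "dx": 0, "dy": 0, "dz": 0, "spin": 0}])

```text
time: 13.1
eef_pos: [0.6025, 0.0572, 0.0418]
tcp_rot: [-0.454, 3.107, -0.0]
wrist_force: [-2.7, 0.6, 9.6]
opening: -0.003
gripper_force: 5.0
```

Right leaf: about 9.8 N at 3.2 mm, sound. The middle leaf is tired. Going for the cover.

>>> drive_tool(moves=[{"hand": 255, "dx": 0, "dy": 0, "dz": 0.5, "spin": 0}, {"hand": 255, "dx": 0, "dy": 0, "dz": 0.9, "spin": 0}, {"hand": 255, "dx": 0, "dy": 0, "dz": 0.9, "spin": 0}, {"hand": 255, "dx": 0, "dy": -0.4, "dz": 0.9, "spin": 0}, {"hand": 90, "dx": -0.35, "dy": -0.97, "dz": 0.9, "spin": 0}, {"hand": 90, "dx": -0.35, "dy": -0.97, "dz": 0, "spin": 0}, {"hand": 90, "dx": -0.35, "dy": -0.97, "dz": 0, "spin": 0}, {"hand": 90, "dx": -0.35, "dy": -0.97, "dz": 0, "spin": 0}, {"hand": 90, "dx": -0.35, "dy": -0.97, "dz": 0, "spin": 0}, {"hand": 90, "dx": -0.35, "dy": -0.97, "dz": 0, "spin": 0}])

```text
time: 14.1
eef_pos: [0.5488, -0.0993, 0.1432]
tcp_rot: [0.454, -3.108, 0.0]
wrist_force: [-0.6, -0.5, 1.3]
opening: 0.646
gripper_force: 0.0
```

>>> drive_tool(moves=[{"hand": 90, "dx": -0.35, "dy": -0.97, "dz": 0, "spin": 0}, {"hand": 90, "dx": -0.35, "dy": -0.97, "dz": 0, "spin": 0}, {"hand": 90, "dx": -0.35, "dy": -0.97, "dz": 0, "spin": 0}, {"hand": 90, "dx": -0.35, "dy": -0.97, "dz": 0, "spin": 0}, {"hand": 90, "dx": -0.35, "dy": -0.97, "dz": 0, "spin": 0}, {"hand": 90, "dx": -0.35, "dy": -0.97, "dz": 0, "spin": 0}, {"hand": 90, "dx": -0.35, "dy": -0.6, "dz": 0, "spin": 0}, {"hand": 90, "dx": 0, "dy": 0, "dz": 0, "spin": 0}, {"hand": 90, "dx": 0, "dy": 0, "dz": 0, "spin": 0}, {"hand": 90, "dx": 0, "dy": 0, "dz": 0, "spin": 0}])

```text
time: 15.1
eef_pos: [0.4884, -0.2581, 0.143]
tcp_rot: [-0.455, 3.108, 0.001]
wrist_force: [-0.7, -1.1, 0.5]
opening: 0.649
gripper_force: 0.0
```

```bash
python3 - <<'E'
from h import *
o=observe();print(o["eef_pos"],o["q"],o["time"],o["opening"])
s=snapshot("wrist");im=s["image"].copy()
for p in ((.4885,-.2568,.037),(.4885,-.2568,0)):
    u,v=proj(s,p,True);print(u,v);cv2.circle(im,(int(u),int(v)),4,(0,0,255),1)
cv2.imwrite("pics/w2.png",im)
E
```

```text
[ 0.4883957  -0.25808663  0.14298162] [-5.79158929e-01  6.15766984e-02  1.72511198e+00  3.09052423e-04
  1.35508243e+00 -2.44064967e+00] 15.1 0.6489157201782837
284.73795860042134 210.88917396590568
284.47289485988586 199.3909577904397
```

View pics/w2.png

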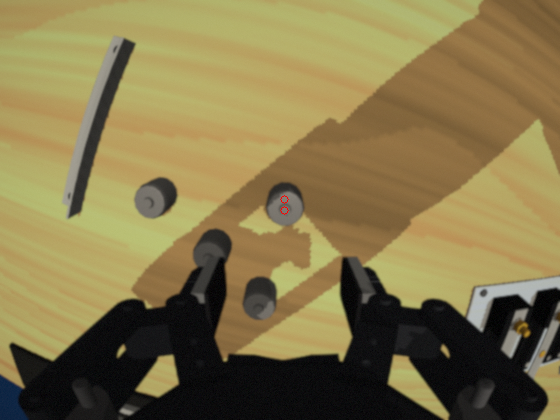

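The target cap sits at (284,205) with its top centre about (284,210), matching the prediction. The three look-alikes are at (155,198), (212,248) and (260,297), clear of the finger path.

>>> drive_tool(moves=[{"hand": 90, "dx": 0, "dy": 0.05, "dz": -0.9, "spin": 0}, {"hand": 90, "dx": 0, "dy": 0, "dz": -0.9, "spin": 0}, {"hand": 90, "dx": 0, "dy": 0, "dz": -0.9, "spin": 0}, {"hand": 90, "dx": 0, "dy": 0, "dz": -0.9, "spin": 0}, {"hand": 90, "dx": 0, "dy": 0, "dz": -0.7, "spin": 0}, {"hand": 90, "dx": 0, "dy": 0, "dz": -0.5, "spin": 0}, {"hand": 90, "dx": 0, "dy": 0, "dz": -0.4, "spin": 0}, {"hand": 90, "dx": 0, "dy": 0, "dz": 0, "spin": 0}, {"hand": 90, "dx": 0, "dy": 0, "dz": 0, "spin": 0}, {"hand": 90, "dx": 0, "dy": 0, "dz": 0, "spin": 0}])

```text
time: 16.15
eef_pos: [0.4889, -0.258, 0.014]
tcp_rot: [-0.454, 3.107, -0.002]
wrist_force: [0.2, -0.3, -0.5]
opening: 0.649
gripper_force: 0.0
```

>>> drive_tool(moves=[{"hand": 90, "dx": 0, "dy": 0.04, "dz": -0.2, "spin": 0}, {"hand": 90, "dx": 0, "dy": 0, "dz": -0.06, "spin": 0}, {"hand": 90, "dx": 0, "dy": 0, "dz": 0, "spin": 0}, {"hand": 200, "dx": 0, "dy": 0, "dz": 0, "spin": 0}, {"hand": 200, "dx": 0, "dy": 0, "dz": 0, "spin": 0}, {"hand": 200, "dx": 0, "dy": 0, "dz": 0, "spin": 0}, {"hand": 200, "dx": 0, "dy": 0, "dz": 0, "spin": 0}, {"hand": 200, "dx": 0, "dy": 0, "dz": 0, "spin": 0}, {"hand": 200, "dx": 0, "dy": 0, "dz": 0, "spin": 0}], force=30)

```text
time: 17.05
eef_pos: [0.4884, -0.2567, 0.0067]
tcp_rot: [-0.454, 3.108, -0.001]
wrist_force: [-0.7, 1.0, 2.9]
opening: 0.351
gripper_force: 29.8
```

>>> drive_tool(moves=[{"hand": 200, "dx": 0, "dy": 0, "dz": 0.4, "spin": 0}, {"hand": 200, "dx": 0, "dy": 0, "dz": 0.9, "spin": 0}, {"hand": 200, "dx": 0, "dy": 0, "dz": 0.9, "spin": 0}, {"hand": 200, "dx": 0, "dy": 0, "dz": 0.9, "spin": 0}, {"hand": 200, "dx": 0, "dy": 0, "dz": 0.9, "spin": 0}, {"hand": 200, "dx": 0, "dy": 0.6, "dz": 0.9, "spin": 0}, {"hand": 200, "dx": 0.1, "dy": 0.9, "dz": 0.4, "spin": 0}, {"hand": 200, "dx": 0.1, "dy": 0.9, "dz": 0, "spin": 0}, {"hand": 200, "dx": 0.1, "dy": 0.9, "dz": 0, "spin": 0}, {"hand": 200, "dx": 0.1, "dy": 0.9, "dz": 0, "spin": 0}])

```text
time: 18.05
eef_pos: [0.498, -0.1507, 0.1396]
tcp_rot: [-0.454, 3.108, -0.0]
wrist_force: [0.1, 0.5, -1.0]
opening: 0.347
gripper_force: 29.7
```

>>> drive_tool(moves=[{"hand": 200, "dx": 0.1, "dy": 0.9, "dz": 0, "spin": 0}, {"hand": 200, "dx": 0.1, "dy": 0.9, "dz": 0, "spin": 0}, {"hand": 200, "dx": 0.1, "dy": 0.9, "dz": 0, "spin": 0}, {"hand": 200, "dx": 0.1, "dy": 0.9, "dz": 0, "spin": 0}, {"hand": 200, "dx": 0.1, "dy": 0.9, "dz": 0, "spin": 0}, {"hand": 200, "dx": 0.1, "dy": 0.9, "dz": 0, "spin": 0}, {"hand": 200, "dx": 0.1, "dy": 0.9, "dz": 0, "spin": 0}, {"hand": 200, "dx": 0.1, "dy": 0.9, "dz": 0, "spin": 0}, {"hand": 200, "dx": 0, "dy": 0.9, "dz": 0, "spin": 0}, {"hand": 200, "dx": 0, "dy": 0.9, "dz": 0, "spin": 0}])

```text
time: 19.05
eef_pos: [0.5179, 0.0744, 0.1394]
tcp_rot: [0.454, -3.109, 0.0]
wrist_force: [-0.2, -0.9, -0.5]
opening: 0.348
gripper_force: 29.7
```

>>> drive_tool(moves=[{"hand": 200, "dx": 0, "dy": 0.6, "dz": 0, "spin": 0}, {"hand": 200, "dx": 0, "dy": 0, "dz": 0, "spin": 0}, {"hand": 200, "dx": 0, "dy": 0, "dz": 0, "spin": 0}, {"hand": 200, "dx": 0, "dy": 0, "dz": 0, "spin": 0}])

```text
time: 19.45
eef_pos: [0.5181, 0.0877, 0.139]
tcp_rot: [0.453, -3.109, 0.001]
wrist_force: [0.1, 0.4, -0.4]
opening: 0.346
gripper_force: 29.7
```

```bash
python3 - <<'E'
from h import *
o=observe();print(o["eef_pos"],o["wrist_force"],o["time"],o["opening"])
s=snapshot("wrist");im=s["image"].copy()
e=o["eef_pos"]
for p in ((.5183,.1137,.064),(e[0],e[1],e[2]-.007),(e[0],e[1],e[2]+.030)):
    u,v=proj(s,p,True);print(u,v);cv2.circle(im,(int(u),int(v)),4,(0,0,255),1)
cv2.imwrite("pics/w3.png",im)
E
```

```text
[0.5181453  0.08766086 0.13897048] [ 0.07860645  0.41573127 -0.39055365] 19.45 0.3458893721648422
318.1959940174829 232.69055845218682
283.62381361469517 264.8022877062516
283.8393167890416 304.03794804339867
```

View pics/w3.png

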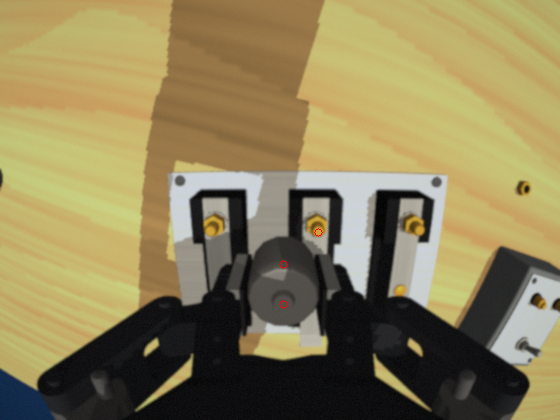

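```bash
python3 - <<'E'
from h import *
o=observe();s=snapshot("wrist");im=s["image"];e=o["eef_pos"]
X=np.array([.958,.287,0]);Y=np.array([-.287,.958,0])
for off in(0,-.002,-.004):
    c=np.array(e)+X*off
    print(off,"far",[round(a,1) for a in proj(s,c-X*.016-[0,0,.007],True)],"nub",[round(a,1) for a in proj(s,c+[0,0,.030],True)],"near",[round(a,1) for a in proj(s,c+X*.0145+[0,0,.027],True)])
g=cv2.cvtColor(im,cv2.COLOR_BGR2GRAY)
print("col284",[(v,int(g[v,282:287].mean())) for v in range(222,252,2)]);print([(v,int(g[v,282:287].mean())) for v in range(282,340,2)])
print("post z64",[proj(s,(.5183,.1137,z),True) for z in(.042,.053,.064)])
h=cv2.cvtColor(im,cv2.COLOR_BGR2HSV);m=cv2.inRange(h,(12,120,90),(32,255,255));m[:,:300]=0;m[:,335:]=0;m[:208]=0;m[245:]=0
ys,xs=np.nonzero(m);print(xs.min(),xs.max(),ys.min(),ys.max(),xs.mean(),ys.mean())
a=cv2.resize(im[195:345,220:360],None,fx=4,fy=4,interpolation=2);cv2.imwrite("pics/w4.png",a)
E
```

```text
0 far [np.float64(283.6), np.float64(235.5)] nub [np.float64(283.8), np.float64(304.0)] near [np.float64(283.8), np.float64(327.8)]
-0.002 far [np.float64(283.6), np.float64(231.6)] nub [np.float64(283.8), np.float64(299.9)] near [np.float64(283.8), np.float64(324.2)]
-0.004 far [np.float64(283.6), np.float64(227.8)] nub [np.float64(283.8), np.float64(295.7)] near [np.float64(283.8), np.float64(320.5)]
col284 [(222, 146), (224, 144), (226, 147), (228, 150), (230, 150), (232, 149), (234, 143), (236, 102), (238, 50), (240, 45), (242, 47), (244, 46), (246, 46), (248, 46), (250, 46)]
[(282, 80), (284, 80), (286, 79), (288, 77), (290, 65), (292, 57), (294, 62), (296, 75), (298, 79), (300, 80), (302, 80), (304, 78), (306, 80), (308, 79), (310, 79), (312, 79), (314, 78), (316, 78), (318, 78), (320, 78), (322, 79), (324, 90), (326, 172), (328, 205), (330, 206), (332, 200), (334, 189), (336, 191), (338, 188)]
post z64 [(np.float64(315.3863730366072), np.float64(222.95565670530317)), (np.float64(316.7856140197831), np.float64(227.614927397232)), (np.float64(318.3041717684819), np.float64(232.6879835044846))]
307 326 214 236 316.46974063400575 225.13544668587897
```

View pics/w4.png

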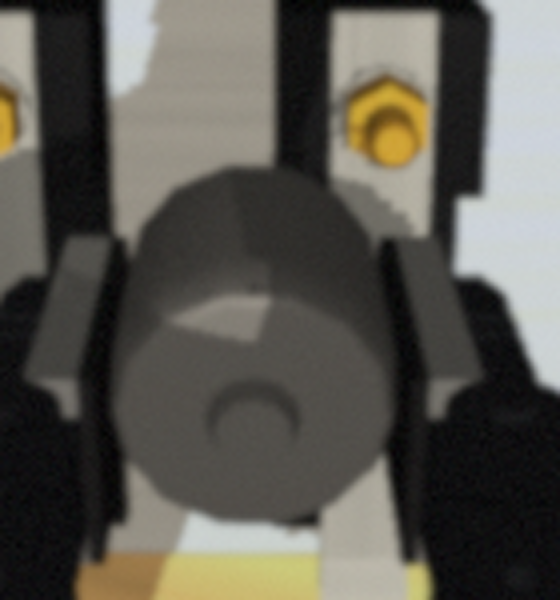

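In hand, the cap is upright: nub at about (283,301), rim edge at row 236, within 1 mm of the TCP axis. The middle post tip is at about (318,229), 1–2 mm nearer the robot than predicted, so I shift by 1 mm and lower.

>>> drive_tool(moves=[{"hand": 200, "dx": -0.03, "dy": 0.5, "dz": 0, "spin": 0}, {"hand": 200, "dx": 0, "dy": 0.52, "dz": -0.4, "spin": 0}, {"hand": 200, "dx": 0, "dy": 0, "dz": -0.8, "spin": 0}, {"hand": 200, "dx": 0, "dy": 0, "dz": -0.7, "spin": 0}, {"hand": 200, "dx": 0, "dy": 0, "dz": -0.4, "spin": 0}, {"hand": 200, "dx": 0, "dy": 0, "dz": 0, "spin": 0}, {"hand": 200, "dx": 0, "dy": 0, "dz": 0, "spin": 0}, {"hand": 200, "dx": 0, "dy": 0, "dz": 0, "spin": 0}])

```text
time: 20.35
eef_pos: [0.5182, 0.1142, 0.0824]
tcp_rot: [-0.454, 3.107, -0.0]
wrist_force: [-0.4, 0.1, 0.1]
opening: 0.349
gripper_force: 29.8
```

>>> drive_tool(moves=[{"hand": 200, "dx": -0.03, "dy": -0.03, "dz": -0.2, "spin": 0}, {"hand": 200, "dx": 0, "dy": 0, "dz": -0.2, "spin": 0}, {"hand": 200, "dx": 0, "dy": 0, "dz": -0.2, "spin": 0}, {"hand": 200, "dx": 0, "dy": 0, "dz": 0, "spin": 0}, {"hand": 200, "dx": 0, "dy": 0, "dz": 0, "spin": 0}])

```text
time: 20.85
eef_pos: [0.5164, 0.1131, 0.0661]
tcp_rot: [0.454, -3.108, -0.0]
wrist_force: [-0.9, 0.3, -0.6]
opening: 0.345
gripper_force: 29.8
```

>>> drive_tool(moves=[{"hand": 200, "dx": 0, "dy": 0, "dz": -0.1, "spin": 0}, {"hand": 200, "dx": 0, "dy": 0, "dz": -0.1, "spin": 0}, {"hand": 200, "dx": 0, "dy": 0, "dz": -0.1, "spin": 0}, {"hand": 200, "dx": 0, "dy": 0, "dz": 0, "spin": 0}, {"hand": 200, "dx": 0, "dy": 0, "dz": 0, "spin": 0}])

```text
time: 21.35
eef_pos: [0.5165, 0.1132, 0.0588]
tcp_rot: [0.454, -3.108, -0.0]
wrist_force: [0.6, 0.2, -0.5]
opening: 0.35
gripper_force: 29.8
```

>>> drive_tool(moves=[{"hand": 200, "dx": 0.03, "dy": 0.01, "dz": -0.1, "spin": 0}, {"hand": 200, "dx": 0, "dy": 0, "dz": -0.1, "spin": 0}, {"hand": 200, "dx": 0, "dy": 0, "dz": -0.08, "spin": 0}, {"hand": 200, "dx": 0, "dy": 0, "dz": 0, "spin": 0}, {"hand": 200, "dx": 0, "dy": 0, "dz": 0, "spin": 0}])

```text
time: 21.85
eef_pos: [0.5173, 0.1134, 0.0518]
tcp_rot: [0.454, -3.108, -0.0]
wrist_force: [0.4, 0.4, -0.4]
opening: 0.351
gripper_force: 29.8
```

>>> drive_tool(moves=[{"hand": 200, "dx": 0, "dy": 0, "dz": -0.06, "spin": 0}, {"hand": 200, "dx": 0, "dy": 0, "dz": -0.06, "spin": 0}, {"hand": 200, "dx": 0, "dy": 0, "dz": 0, "spin": 0}, {"hand": 200, "dx": 0, "dy": 0, "dz": 0, "spin": 0}])

```text
time: 22.25
eef_pos: [0.5173, 0.1134, 0.0489]
tcp_rot: [0.454, -3.108, -0.0]
wrist_force: [0.3, 0.2, -1.0]
opening: 0.345
gripper_force: 29.8
```

>>> drive_tool(moves=[{"hand": 200, "dx": 0, "dy": 0, "dz": -0.04, "spin": 0}, {"hand": 200, "dx": 0, "dy": 0, "dz": 0, "spin": 0}, {"hand": 200, "dx": 0, "dy": 0, "dz": 0, "spin": 0}])

```text
time: 22.55
eef_pos: [0.5175, 0.1134, 0.0486]
tcp_rot: [-0.454, 3.108, -0.0]
wrist_force: [-3.3, 0.3, 6.0]
opening: 0.35
gripper_force: 30.4
```

Contact of 6 N at exactly the expected home height. Releasing and backing off.

>>> drive_tool(moves=[{"hand": 200, "dx": 0, "dy": 0, "dz": 0.02, "spin": 0}, {"hand": 125, "dx": 0, "dy": 0, "dz": 0, "spin": 0}, {"hand": 125, "dx": 0, "dy": 0, "dz": 0, "spin": 0}, {"hand": 125, "dx": 0, "dy": 0, "dz": 0, "spin": 0}, {"hand": 125, "dx": 0, "dy": 0, "dz": 0, "spin": 0}, {"hand": 125, "dx": 0, "dy": 0, "dz": 0.2, "spin": 0}, {"hand": 125, "dx": 0, "dy": 0, "dz": 0.5, "spin": 0}, {"hand": 125, "dx": 0, "dy": 0, "dz": 0.8, "spin": 0}, {"hand": 125, "dx": 0, "dy": 0, "dz": 0.9, "spin": 0}, {"hand": 125, "dx": 0, "dy": 0, "dz": 0.9, "spin": 0}])

```text
time: 23.55
eef_pos: [0.5176, 0.1134, 0.1329]
tcp_rot: [-0.454, 3.108, -0.0]
wrist_force: [0.5, 0.2, -0.1]
opening: 0.508
gripper_force: 0.0
```

>>> drive_tool(moves=[{"hand": 125, "dx": 0.6, "dy": 0, "dz": 0.6, "spin": 0}, {"hand": 125, "dx": 0.6, "dy": 0, "dz": 0.6, "spin": 0}, {"hand": 125, "dx": 0, "dy": 0, "dz": 0, "spin": 0}, {"hand": 125, "dx": 0, "dy": 0, "dz": 0, "spin": 0}])

```text
time: 23.95
eef_pos: [0.5474, 0.1135, 0.1614]
tcp_rot: [-0.454, 3.108, 0.0]
wrist_force: [-0.2, 0.8, -0.1]
opening: 0.512
gripper_force: 0.0
```

```bash
python3 - <<'E'
from h import *
o=observe();print(o["eef_pos"],o["wrist_force"],o["time"],o["opening"])
s=snapshot("wrist");im=s["image"].copy()
for z in(.079,.042):
    u,v=proj(s,(.5178,.1136,z),True);print(z,u,v)
cv2.imwrite("pics/w5.png",np.hstack([im[60:360,130:430],snapshot("side")["image"][120:420,180:480]]))
E
```

```text
[0.54740581 0.11345062 0.16139532] [-0.16789432  0.80739454 -0.14991749] 23.95 0.5117608584567002
0.079 295.59199914389444 181.05061552862202
0.042 293.83651995199983 172.30801264407788
```

View pics/w5.png

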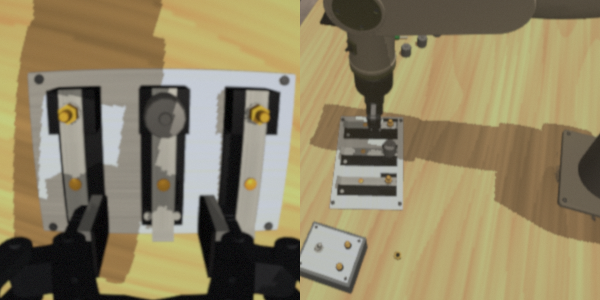

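The cover stands upright over the middle post, with its nub at full-frame (295,178) against a home prediction of (296,181). The rest is undisturbed and the arm is clear, so I'm handing in.

```bash
python3 -c "
from plant import *
print(hand_in())"
```

```text
the job is handed in; nothing more can be done
None
```

The middle leaf is the tired one: it gave about 6.9 mm at 10.7 N, while the left gave 3 mm and the right 3.2 mm at about 10 N. The grey cover is fully home over the middle post and released, nothing else was touched, and the job is handed in at about 24 s.

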